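Third hand at the indexing table: index, load a hanger bracket and hold it to the pad

TASK

Turn the round indexing table one click, anticlockwise seen from above, so that its empty nest comes round to the pointer on the robot's side; then pick up the large L-shaped bracket, lay it flat in that nest with its upright ear outward, and press its nose squarely into the nest's rubber pad with a steady push of about 10 newtons. The program finishes while still holding it pressed there, so that a colleague can tighten the strap. Never push the pad with more than 25 newtons, and leave the other things on the bench where they lie.

Things in the scene. Friction and masses are not known exactly. Their poses are not given: they have to be found in the camera images.
- fixture: Green cast base of the indexing table. Origin on the bench, on the vertical turning axis. Its -x points at the pointer (steel strip 12 mm wide, top 60 mm above the bench, 155 mm from the axis) that marks the fastening place; it faces the robot within about 30 degrees. Feet and detent housing reach 175 mm from the axis, below 40 mm.
- axis (a point): Point on the turning axis at the height of the steel table's upper face, 58 mm above the bench. Around it stands a square centre block, 64 mm wide, 52 mm high above the table. Four nests lie round it a quarter turn apart; three hold finished L brackets under straps (fixed to the table, leave them in); the empty nest starts a quarter turn clockwise of the pointer, at the robot's left.
- index_table (a joint): Angle of the round dark steel table (300 mm diameter, top face 58 mm above the bench), rad, growing anticlockwise seen from above; 0 at the start. Spring detents hold it at each quarter turn (0, pi/2, ...). Turning it takes up to about 10 N at a grip; past halfway (pi/4) the detent pulls it on to the next click by itself.
- grip (a point): Centre of the top of the upright bright steel turning grip between the pointer's nest and the empty nest at the start; it turns with the table. The grip is a post of 20 mm diameter (24 mm at the top), 65 mm high above the table's face, top 123 mm above the bench, 120 mm from the turning axis; free on both sides along its circle for 35 mm.
- nest (a point): On the oiled steel floor (friction 0.15) of the empty nest (62 mm above the bench), middle of the foot of the unpressed pad's face, 52 mm from the axis; turns with the table. y points outward along the nest, z up. Channel open above and outward: floor to 146 mm from the axis, 46 mm wide between rails 7 mm high (72 to 142 mm from the axis). The strap is swung aside (knob top 46 mm above the table).
- pad: Black sponge-rubber pad of the empty nest, 36 mm wide, its face 1 to 15 mm above the nest floor. Origin: middle of the foot of its front face (at nest when not pressed); its x axis points the way it is pressed, towards the turning axis. It gives 1 mm for each 2 N and bottoms at 14 mm (28 N): 10 N is 5 mm.
- bracket: The bracket to hold: plain aluminium L, about 110 g. Base plate 80 x 40 x 8 mm, upright ear 8 mm thick, 40 mm wide, to 50 mm above the underside, at one end. Origin: centre of the underside; x along the base, the ear at -x (outer face at -40 mm), the nose (free end) at +40 mm. It lies on its base at the robot's right, in any of three places shared with the two other plates.
- ear (a point): Grip point in the middle of the bracket's ear: 36 mm behind the bracket's origin along its -x, 31 mm above the underside. The ear can be pinched there across its 8 mm, fingers closing along the bracket's x.
- nose (a point): Middle of the lower edge of the bracket's nose (free end), at x = +40 mm in the bracket's frame, on the underside.
- flat_plate: Bystander: flat aluminium plate 80 x 40 x 8 mm without an ear. Origin: centre of its underside.
- small_bracket: Bystander: smaller aluminium L bracket, base 50 x 24 x 6 mm, ear 26 mm high. Origin: centre of its underside.
- spanner: Bystander: steel combination spanner, about 170 mm long, 9 mm thick, lying on the bench to the left of the indexing table.
- hex_key: Bystander: dark L-shaped hex key, about 130 x 35 mm, 8 mm thick.
- oil_bottle: Bystander: small white standing bottle, 36 mm diameter, 85 mm high.
- pipe_flange: Bystander: steel pipe flange ring lying flat, 60 mm diameter, 8 mm thick.
There are look-alikes about, which are no part of the job. Leave any brown or yellow look-alike of the bracket alone.

How it is judged (in metres and radians):
On the way, in this order (a step that is already met when the one before it is completed fails the run):
1. the table is turned one click and rests in its detent, the empty nest at the pointer (value of joint index_table between 1.471 and 1.671 rad), for 0.3 s.
2. the bracket lies in the nest at the pointer and its nose presses the pad with 6 to 16 N (all of step 1 and contact force between bracket and pad between 6 and 16 N and z of nose in the frame of nest below 0.004 m), for 0.5 s.
At the end, for the whole second after the job is handed in: Table within 0.1 rad of the next click. Bracket flat in the nest (nose within 4 mm of the floor, tilt < 0.1 rad), ear outward, within 6 mm and 0.12 rad of the nest's line, at rest; nose presses the pad with 6 to 16 N and the fingers still hold it (> 3 N) through the last second (all of step 2 and contact force between the fingers and bracket above 3 N and x of nose in the frame of nest between -0.006 and 0.006 m and y of nose in the frame of nest between -0.012 and 0.001 m and z of nose in the frame of nest above -0.003 m and y of bracket in the frame of nest above 0.02 m and angle between bracket's own z axis and vertical below 0.1 rad and angle between the x axis of bracket and the x axis of pad, either way round below 0.12 rad and linear speed of bracket below 0.02 m/s); the arm keeps its last pose, push and grip.
It fails at once if the pad is pressed with more than 25 N (contact force between bracket and pad above 25 N).
It fails at once if the table is turned more than one click, or back (value of joint index_table above 2.36 rad or value of joint index_table below -0.79 rad).
It fails at once if another thing on the bench is moved by more than 30 mm (distance of any of flat_plate, small_bracket, spanner, hex_key, oil_bottle, pipe_flange from where it was at the start of the episode above 0.03 m).
It also fails if it takes over 58 s, if anything falls off the work surface, if the arm or the gripper's body presses on something with over 40 N, if the wrist force passes 120 N, or if a joint passes its speed limit or range.

ROBOT

A 7-joint arm with a two-finger parallel gripper is mounted at the origin on the work surface. World frame = base frame: x ahead of the robot, y to its left, z up, the work surface at z = 0. Lengths are in mm, angles in rad, forces in N, time in s.
With the tool pointing down it reaches from about 400 to 875 mm from the base axis. Payload 4.4 kg.
Tool frame: the origin (TCP) lies between the finger pads; the fingertips stand 17 mm ahead of it and the grasp point (between the pads) lies 2 mm behind it; z points along the fingers, y is the line along which they close (so a half turn about z gives the same grasp; the last joint's range is limited). The gripper opens to 85 mm and grips with 20 to 120 N. Pads are 22 mm wide; open, the fingers measure 114 mm over their backs; the gripper's body (76 mm by 85 mm) begins 54 mm behind the grasp point. The pads swing forward as they close: fully open they stand 13 mm farther back than shut.
Start: joints at [-1.322, 0.628, 0.038, 1.517, -0.027, 0.996, -0.02], TCP at [201.234, 618.08, 248.313] pointing down, gripper open.
Joint ranges: [-3.06, 3.06], [-0.37, 2.12], [-1.25, 1.32], [0.18, 2.47], [-1.1, 4.24], [0.23, 1.98], [-2.94, 2.94]. Speed limits (rad/s): [2.57, 2.57, 3.14, 3.14, 3.14, 3.14, 3.14].

INTERFACE

Orientations are given as [roll, pitch, yaw] about the fixed x, y, z axes, in that order (R = Rz(yaw) Ry(pitch) Rx(roll)).
In Python, from cell import sensors, get_image, ctrl gives the robot as it stands.
- The arm moves only by the tool send_rows, never from a script. Its argument "series" is a list of rows, each a list of 3 entries, a list of its own where there are three numbers: the finger opening in mm, from 0 to 85.4, then the shift along the world's x, y, z in units of 60 mm (1.0 is 60 mm), then the turn, a rotation vector about the world's x, y, z in units of 5 degrees (1.0 is 5 degrees). A call has 1 to 8 rows; each row shifts and turns the commanded pose from where the row before left it; what a row does not reach is not made up. A row lasts 1/8 s, in which the tool goes at most 62.5 mm and 10.7 degrees, less where a joint would pass 70% of its speed; a pose out of reach is approached as far as the arm can. A call is refused whole if a number of a shift passes 1 or a number of a turn 1, either way. A call with a gripper value outside its range is refused whole. The fingers move at their own pace and stop on an object; the grip force is fixed at half the most. Time passes only in rows, so rows that do not move let the fingers close. It gives the time, the measured TCP pose, the force, the opening and the grip force at its end, in the units of the state.
- sensors.read_state(): the state, without advancing time (a new reading comes with each control period).
- get_image(name): name is "side" or "top"; returns a dict with "img" (480x640x3 uint8, red, green, blue), "depth" (480x640 float32, mm along the optical axis (not along the pixel's ray), 0 where there is no reading), "vfov" (degrees; the focal length in pixels is half the picture's height over the tangent of half this angle, whatever the lens; pixels are square), "cx", "cy" (the principal point, pixels), "world_to_cam" (4x4, takes a point from world to camera coordinates). Camera axes: x right, y down, z forward; pixel columns grow to the right and rows downward; lengths in mm; the calibration is good to about 2 mm. A picture is of the moment at which its call begins.
- ctrl.finish_job(): hands the job in; it is judged then, once.
The state is a dict: "clock": time; "qpos": joint angles; "qd": joint speeds; "tau": joint torques, N m; "eef_pos": TCP position; "tool_rot": TCP orientation; "force": force on the tool from outside, world axes, zero at the start; "torque": the same for the moment, N m; "width": finger opening in mm; "gripper_force": force on a finger pad.
Only numpy, scipy, OpenCV 4.12 (cv2) and the standard library are available. Lean on these libraries where they do the work, as an engineer would, in place of code of your own. Each camera call takes 0.05 s, during which the arm holds its last target. There are 200 camera calls.

## Working session

There is one attempt and no reset: what is moved stays moved. The work goes in short steps, Python scripts to look and compute and a tool call to move; the robot and the scene stay as the last step left them, time stands still between calls to the robot, and variables do not carry over. Pictures are saved under pics/ and viewed, at most 10 in all, crops included, and the job is handed in when it is done.

Besides the shell and the picture viewer there is one more tool, called by a JSON object that holds its "name" and its "arguments". send_rows: Moves the arm, as the interface text tells. Its arguments: {"type":"object","properties":{"series":{"type":"array"}},"required":["series"]}

```bash
ls; mkdir -p pics
cat > h.py <<'E'
import numpy as np, cv2
from cell import sensors, get_image, ctrl
def cam(n):
    d=get_image(n); d['f']=240/np.tan(np.radians(d['vfov'])/2); d['inv']=np.linalg.inv(d['world_to_cam']); return d
def pts(d):
    v,u=np.mgrid[0:480,0:640]; z=d['depth']
    p=np.stack([(u-d['cx'])/d['f']*z,(v-d['cy'])/d['f']*z,z,np.ones_like(z)],-1)
    return (p@d['inv'].T)[...,:3]
def ray(d,u,v,h):
    r=d['inv'][:3,:3]@np.array([(u-d['cx'])/d['f'],(v-d['cy'])/d['f'],1]); o=d['inv'][:3,3]
    return o+r*(h-o[2])/r[2]
def save(d,n): cv2.imwrite('pics/'+n,d['img'][...,::-1])
E
python3 - <<'E'
from h import *
for n in('top','side'):
    d=cam(n); save(d,n+'0.png'); print(n,d['vfov'],d['cx'],d['cy'],d['inv'][:3].round(2).tolist(),(d['depth']>0).mean())
print(sensors.read_state())
E
```

```text
pics
top 48.170301489022805 329.0941547343224 232.71790305756903 [[-0.02, -0.98, 0.18, 323.81], [-1.0, 0.02, 0.0, 2.54], [-0.0, -0.18, -0.98, 1224.47]] 0.9960872395833333
side 53.72825307718632 326.4976025656465 242.17781245203886 [[0.99, -0.07, 0.08, 436.97], [-0.11, -0.69, 0.72, -801.5], [0.0, -0.72, -0.69, 888.69]] 0.9959049479166666
{'clock': 0.1, 'qpos': array([-1.3217453 ,  0.62924169,  0.0384389 ,  1.51825875, -0.02702131,
        0.99630271, -0.02002495]), 'qd': array([ 1.76007102e-04, -1.81677665e-03, -1.40711979e-03, -2.46241180e-03,
        9.71599076e-04,  2.14134161e-03,  4.20067407e-05]), 'tau': array([ 3.34883443e-03, -5.64532042e+01,  1.23055000e+00, -1.93970132e+01,
        1.13032601e-02,  5.42164416e-03,  1.63514915e-05]), 'eef_pos': array([201.08714706, 617.55967835, 247.49160762]), 'tool_rot': array([-3.13989952e+00, -5.03666292e-06,  2.82671002e+00]), 'force': array([ 0.13604623, -0.88093898, -1.00347199]), 'torque': array([ 0.0294529 , -0.01663552,  0.0490995 ]), 'gripper_force': 0.0, 'width': 85.32739368143311}
```

View pics/top0.png

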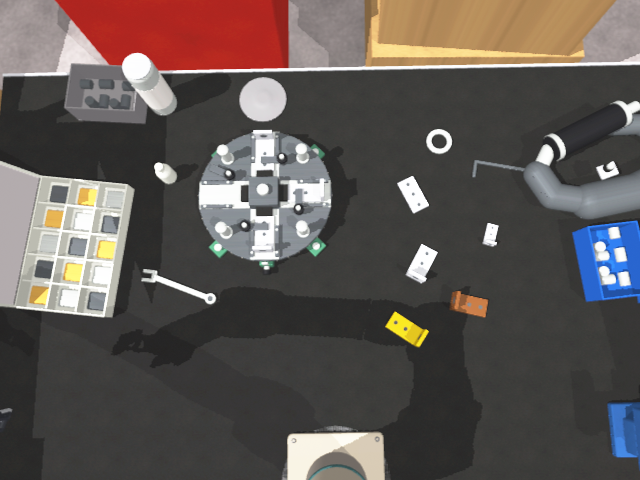

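View pics/side0.png

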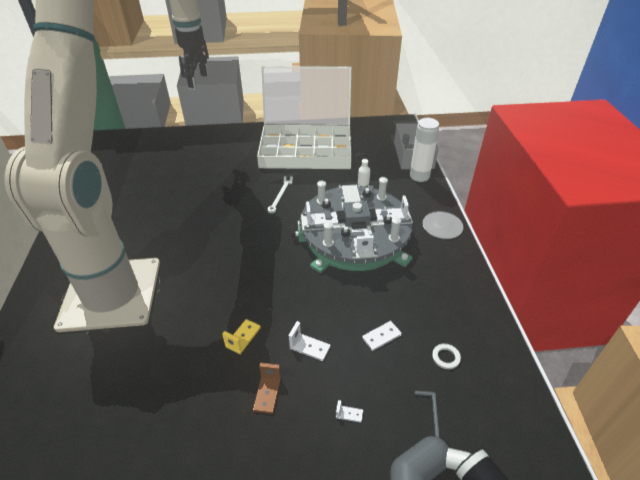

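The top view shows the indexing table at (264,195) with its pointer at (265,265). The empty nest is on the left (about 215,193) and the turning grip for the job is at (223,230).

Bracket candidates in the top view:
- White L at (422,264)
- Flat white plate at (413,195)
- Small white L at (491,234)
- Brown L at (469,304)
- Yellow L at (407,329)

The large plain aluminium L at (422,264) fits the description, since it is the only large uncoloured one with an ear. I'll confirm it in one crop and measure.

Run:
```python
from h import *
t=cam('top'); s=cam('side'); P=pts(t); S=pts(s)
a=cv2.resize(t['img'][120:280,190:340],(400,427),interpolation=cv2.INTER_CUBIC)
b=cv2.resize(t['img'][230:300,385:455],(400,400),interpolation=cv2.INTER_CUBIC)
c=cv2.resize(s['img'][310:370,270:350],(400,300)); 
im=np.zeros((600,800,3),np.uint8); im[:300,:400]=cv2.resize(b,(400,300))  # bracket top
im[:300,400:]=c; im[300:,:400]=cv2.resize(a,(400,300)); im[300:,400:]=cv2.resize(s['img'][170:275,290:420],(400,300))
cv2.imwrite('pics/crop1.png',im[...,::-1])
# grips: tops near z 123
for nm,d,Q in(('top',t,P),('side',s,S)):
    m=((Q[...,2]>112)&(Q[...,2]<130)&(abs(Q[...,0]-560)<250)&(abs(Q[...,1]-150)<200)).astype(np.uint8)
    n,l,st,ce=cv2.connectedComponentsWithStats(m)
    for i in range(1,n):
        if st[i,4]>8: print(nm,st[i,4],ce[i].round(1),Q[l==i].mean(0).round(1), 'ray',ray(d,*ce[i],123).round(1))
# table disc by circle at z 58
g=(P[...,2]>50)&(P[...,2]<66)&(abs(P[...,0]-560)<250)&(abs(P[...,1]-150)<200)
q=P[g][:,:2].astype(np.float32); print('disc',q.shape,cv2.minEnclosingCircle(q))
# bracket
for nm,d,Q in(('top',t,P),('side',s,S)):
    h=d['img'].astype(int); m=(h.min(-1)>110)&(h.max(-1)-h.min(-1)<40)&(Q[...,2]<65)&(Q[...,2]>-10)&(Q[...,1]<-60)&(Q[...,1]>-500)&(Q[...,0]>300)&(Q[...,0]<700)
    n,l,st,ce=cv2.connectedComponentsWithStats(m.astype(np.uint8))
    for i in range(1,n):
        if st[i,4]>60:
            q=Q[l==i]; print(nm,st[i],ce[i].round(1),q.mean(0).round(1),q[:,2].max().round(1),[np.round(x,1) for x in cv2.minAreaRect(q[q[:,2]<14][:,:2].astype(np.float32))],'ear',q[q[:,2]>25].mean(0).round(1) if (q[:,2]>25).any() else 0)
```

```text
top 10 [267.3 131.5] [749.6 133.8 113. ] ray [745.8 132.6 123. ]
top 95 [301.3 148.4] [707.2  59.7 120.5] ray [706.3  59.6 123. ]
top 98 [222.9 149.7] [707.6 228.4 120.2] ray [706.6 227.8 123. ]
top 107 [221.1 226.8] [538.6 229.  120.7] ray [538.2 228.6 123. ]
top 102 [301.9 225.6] [538.   59.9 120.8] ray [537.6  59.8 123. ]
top 12 [267.3 246.3] [496.6 133.  113.4] ray [495.1 131.9 123. ]
side 49 [382.8 180.7] [707.5 225.9 119.6] ray [706.3 221.3 123. ]
side 53 [321.2 184.4] [538.8 226.3 119.5] ray [538.3 221.6 123. ]
side 63 [395.8 221.3] [706.7  55.7 120.4] ray [705.8  52.8 123. ]
side 67 [328.  225.9] [538.4  56.7 120.1] ray [538.   53.4 123. ]
disc (8401, 2) ((620.27001953125, 143.92315673828125), 153.22361755371094)
top [526 156  30  51 731] [540.9 179.9] [ 645.4 -474.6   56.2] 65.0 [array([0., 0.]), array([0., 0.]), np.float64(0.0)] ear [ 645.4 -474.6   56.2]
top [492 164  32   7  80] [507.4 166.5] [ 693.1 -419.4    5.9] 11.1 [array([ 693.3, -420. ]), array([74.2,  8.6]), np.float64(79.6)] ear 0
top [397 176  32  38 643] [412.7 194.2] [ 630.2 -193.3    6. ] 14.0 [array([ 632.3,
[... 435 characters left out ...]
2.7] 53.0 [array([ 461.6, -193.5]), array([ 65.5, 116.3]), np.float64(42.4)] ear [ 437.2 -192.2   43.1]
side [362 320  40  31 631] [381.3 334.9] [ 631.5 -193.8    6.7] 12.3 [array([ 632.8, -189.2]), array([88.3, 49.4]), np.float64(26.7)] ear 0
side [336 400  27  23 387] [348.4 412.6] [ 531.9 -368.     7.4] 29.3 [array([ 534.4, -361.9]), array([38.8, 53.6]), np.float64(72.9)] ear [ 512.2 -364.5   27. ]
side [415 439  21  15  83] [426.5 445.4] [ 652.8 -469.4   63.1] 65.0 [array([0., 0.]), array([0., 0.]), np.float64(0.0)] ear [ 652.8 -469.4   63.1]
side [446 448  12  18 151] [450.6 456.7] [ 690.8 -490.4   56.9] 63.8 [array([0., 0.]), array([0., 0.]), np.float64(0.0)] ear [ 690.8 -490.4   56.9]
```

View pics/crop1.png

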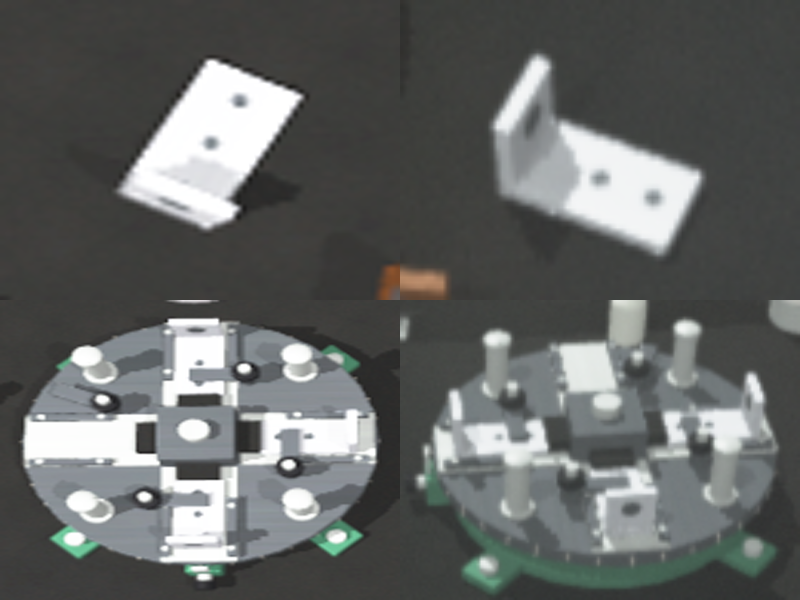

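The crop confirms it: top row is the large white L, ear up, at top-view (422,264). Bottom row shows the empty nest on the left side of the table (crop 75,440), the target grip at crop (90,505), and filled nests on the other three sides.

Measured positions:
- **Axis:** about (622,144).
- **Grips:** 119 mm from the axis (120 expected), tops about 121 mm high.
- **Fixture yaw:** about 0.
- **Bracket:** ear about (437,-189), heading about -29°.

Next I'll move to the grip at (538,229).

{"name": "send_rows", "arguments": {"series": [[45,[0.6,-0.72,0],[0,0,0]],[45,[0.6,-0.72,0],[0,0,0]],[45,[0.6,-0.72,0],[0,0,0]],[45,[0.6,-0.72,0],[0,0,0]],[45,[0.6,-0.72,0],[0,0,0]],[45,[0.6,-0.72,0],[0,0,0]],[45,[0.6,-0.72,0],[0,0,0]],[45,[0.6,-0.72,0],[0,0,0]]]}}

```text
clock: 1.2
eef_pos: [490.2, 271.0, 248.4]
tool_rot: [3.141, 0.0, 2.827]
force: [0.3, 0.9, -0.7]
width: 44.7
gripper_force: 0.0
```

{"name": "send_rows", "arguments": {"series": [[45,[0.4,-0.35,0],[0,0,0]],[45,[0.4,-0.35,0],[0,0,0]],[45,[0,0,-0.6],[0,0,0]],[45,[0,0,-0.6],[0,0,0]],[45,[0,0,-0.5],[0,0,0]],[45,[0,0,-0.4],[0,0,0]],[45,[0,0,0],[0,0,0]]]}}

```text
clock: 2.08
eef_pos: [535.8, 229.8, 120.6]
tool_rot: [-3.139, -0.003, 2.827]
force: [-0.4, 0.4, 0.7]
width: 45.0
gripper_force: 0.0
```

Run:
```python
from h import *
print({k:v for k,v in sensors.read_state().items() if k in('eef_pos','force','width')})
t=cam('top'); s=cam('side')
im=np.hstack([cv2.resize(t['img'][120:280,180:340],(400,400)),cv2.resize(s['img'][130:270,270:410],(400,400))])
cv2.imwrite('pics/grip.png',im[...,::-1])
```

```text
{'eef_pos': array([535.82627351, 229.84504363, 120.5676345 ]), 'force': array([-0.40433354,  0.38574586,  0.65173623]), 'width': 45.04046112652324}
```

View pics/grip.png

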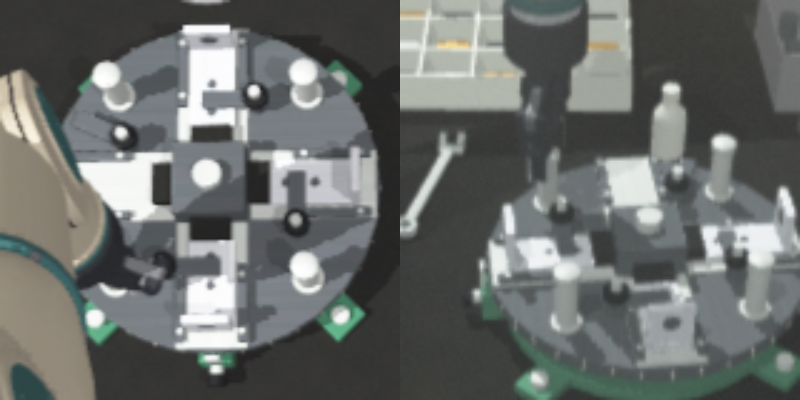

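The fingers straddle the post in both views: the post is between them at side crop (550,180). The black knob at top crop (158,265) is just clear. Next: lower a little more and close.

{"name": "send_rows", "arguments": {"series": [[45,[0.02,-0.01,-0.2],[0,0,0]],[45,[0,0,-0.18],[0,0,0]],[15,[0,0,0],[0,0,0]],[15,[0,0,0],[0,0,0]],[15,[0,0,0],[0,0,0]],[15,[0,0,0],[0,0,0]]]}}

```text
clock: 2.92
eef_pos: [537.8, 230.9, 99.4]
tool_rot: [3.141, -0.001, 2.828]
force: [-2.1, 4.6, -4.8]
width: 18.8
gripper_force: 58.7
```

Run:
```python
import numpy as np
# arc increments in units of 60 mm, radius 120 from 135 to 225 deg, 18 steps of 5 deg
a=np.radians(135+5*np.arange(19)); p=120/60*np.stack([np.cos(a),np.sin(a)],1)
print(np.diff(p,axis=0).round(3).tolist())
```

```text
[[-0.118, -0.129], [-0.106, -0.138], [-0.094, -0.147], [-0.081, -0.155], [-0.067, -0.161], [-0.052, -0.166], [-0.038, -0.17], [-0.023, -0.173], [-0.008, -0.174], [0.008, -0.174], [0.023, -0.173], [0.038, -0.17], [0.052, -0.166], [0.067, -0.161], [0.081, -0.155], [0.094, -0.147], [0.106, -0.138], [0.118, -0.129]]
```

{"name": "send_rows", "arguments": {"series": [[15,[-0.12,-0.13,0],[0,0,1]],[15,[-0.11,-0.14,0],[0,0,1]],[15,[-0.09,-0.15,0],[0,0,1]],[15,[-0.08,-0.15,0],[0,0,1]],[15,[-0.07,-0.16,0],[0,0,1]],[15,[-0.05,-0.17,0],[0,0,1]],[15,[-0.04,-0.17,0],[0,0,1]],[15,[-0.02,-0.17,0],[0,0,1]]]}}

```text
clock: 3.92
eef_pos: [503.9, 156.7, 99.3]
tool_rot: [3.14, 0.002, -2.755]
force: [0.1, 5.4, -8.3]
width: 18.6
gripper_force: 60.1
```

{"name": "send_rows", "arguments": {"series": [[15,[-0.01,-0.17,0],[0,0,1]],[15,[0.01,-0.17,0],[0,0,1]],[15,[0.02,-0.17,0],[0,0,1]],[15,[0.04,-0.17,0],[0,0,1]],[15,[0.05,-0.17,0],[0,0,1]],[15,[0.07,-0.16,0],[0,0,1]],[15,[0.08,-0.16,0],[0,0,1]],[15,[0.09,-0.15,0],[0,0,1]]]}}

```text
clock: 4.92
eef_pos: [526.7, 76.3, 99.4]
tool_rot: [-3.139, 0.003, -2.057]
force: [5.2, 6.0, -12.2]
width: 18.7
gripper_force: 60.0
```

{"name": "send_rows", "arguments": {"series": [[15,[0.11,-0.14,0],[0,0,1]],[15,[0.12,-0.13,0],[0,0,1]],[15,[0,-0.02,0],[0,0,0]],[15,[0,0,0],[0,0,0]],[45,[0,0,0],[0,0,0]],[45,[0,0,0],[0,0,0]],[45,[0,0,0],[0,0,0]],[45,[0,0,0],[0,0,0]]]}}

```text
clock: 5.92
eef_pos: [538.5, 58.5, 99.7]
tool_rot: [-3.141, -0.0, -1.886]
force: [0.0, -0.1, -0.2]
width: 44.9
gripper_force: 0.0
```

{"name": "send_rows", "arguments": {"series": [[45,[0,0,0.5],[0,0,0]],[45,[0,0,0.7],[0,0,0]],[45,[-0.2,-0.5,0.6],[0,0,-0.4]],[40,[-0.35,-0.85,0],[0,0,-0.6]],[40,[-0.35,-0.85,0],[0,0,-0.6]],[40,[-0.35,-0.85,0],[0,0,-0.6]],[40,[-0.3,-0.8,0],[0,0,0]],[40,[0,0,0],[0,0,0]]]}}

```text
clock: 6.92
eef_pos: [443.1, -176.8, 207.3]
tool_rot: [3.141, -0.003, -2.086]
force: [1.3, 1.1, 0.4]
width: 39.8
gripper_force: 0.0
```

Run:
```python
from h import *
t=cam('top'); s=cam('side'); P=pts(t); S=pts(s)
Q=P
m=((Q[...,2]>112)&(Q[...,2]<130)&(abs(Q[...,0]-622)<140)&(abs(Q[...,1]-144)<140)).astype(np.uint8)
n,l,st,ce=cv2.connectedComponentsWithStats(m)
for i in range(1,n):
    if st[i,4]>30: print(ce[i].round(1),ray(t,*ce[i],123).round(1))
im=np.hstack([cv2.resize(t['img'][120:280,180:340],(400,400)),cv2.resize(s['img'][160:280,290:410],(400,400))])
cv2.imwrite('pics/turned.png',im[...,::-1])
# bracket from side view: edges via depth points
h=s['img'].astype(int); m=(h.min(-1)>100)&(h.max(-1)-h.min(-1)<40)&(S[...,2]<60)&(S[...,2]>4)&(abs(S[...,0]-460)<70)&(abs(S[...,1]+205)<70)
q=S[m]; b=q[(q[:,2]<12)]; e=q[q[:,2]>20]
print('side base',b.mean(0).round(1),'ear',e.mean(0).round(1),len(e))
w,v=np.linalg.eigh(np.cov(e[:,:2].T)); print('ear line dir',np.degrees(np.arctan2(v[1,1],v[0,1])),w)
c=ray(s,*np.argwhere(m)[:,::-1].mean(0),8)
```

```text
[300.8 147.9] [707.4  60.6 123. ]
[222.1 150.1] [705.6 229.4 123. ]
[302.4 225. ] [538.9  58.7 123. ]
[221.6 227.2] [537.2 227.6 123. ]
side base [ 471.5 -208.7    7.6] ear [ 437.2 -192.6   40.5] 140
ear line dir 58.05558500875444 [  6.68437038 162.97254808]
```

View pics/turned.png

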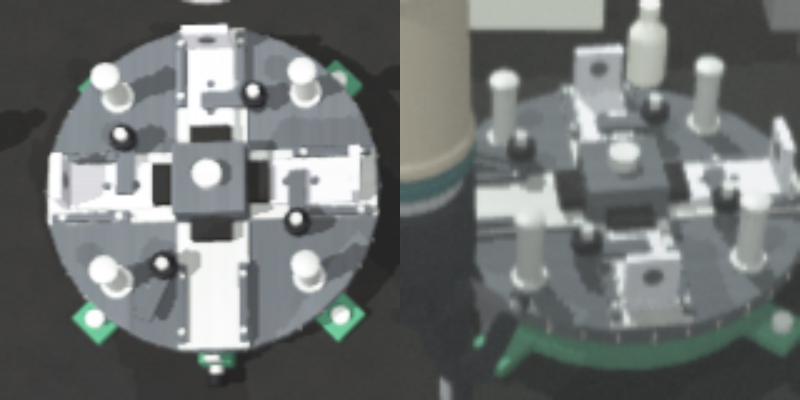

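The picture shows the empty nest now at the pointer: its clear channel runs down to top crop (215,345). All four grips are on a click, with the axis at (622,144). Next I'll go over the ear and check before lowering.

{"name": "send_rows", "arguments": {"series": [[40,[-0.1,-0.22,-0.3],[0,0,0]],[40,[0,0,-0.6],[0,0,0]],[40,[0,0,-0.7],[0,0,0]],[40,[0,0,-0.5],[0,0,0]],[40,[0,0,-0.1],[0,0,0]],[40,[0,0,0],[0,0,0]]]}}

```text
clock: 7.78
eef_pos: [440.3, -184.2, 75.9]
tool_rot: [-3.141, 0.001, -2.075]
force: [-0.1, -0.3, 0.4]
width: 40.2
gripper_force: 0.0
```

Run:
```python
from h import *
print(sensors.read_state()['eef_pos'])
t=cam('top'); s=cam('side')
im=np.hstack([cv2.resize(t['img'][220:320,380:480],(400,400)),cv2.resize(s['img'][270:380,240:350],(400,400))])
cv2.imwrite('pics/ear.png',im[...,::-1])
```

```text
[ 440.26793513 -184.18976862   75.85631978]
```

View pics/ear.png

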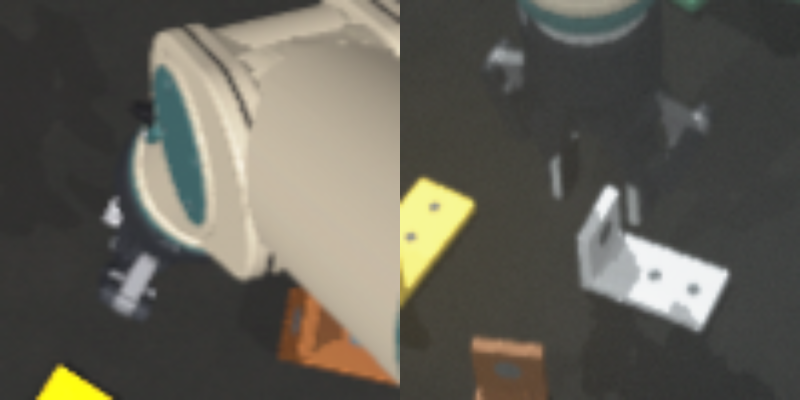

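In the side crop the fingers at (565,165) and (632,205) stand either side of the ear top at (605,215). They need a few mm of shift along the ear towards -y. Lower and close.

{"name": "send_rows", "arguments": {"series": [[40,[-0.05,-0.1,-0.2],[0,0,0]],[40,[0,0,-0.3],[0,0,0]],[40,[0,0,-0.22],[0,0,0]],[4,[0,0,0],[0,0,0]],[4,[0,0,0],[0,0,0]],[4,[0,0,0],[0,0,0]],[4,[0,0,0],[0,0,0]],[4,[0,0,0],[0,0,0]]]}}

```text
clock: 8.88
eef_pos: [436.5, -191.4, 32.5]
tool_rot: [-3.141, 0.0, -2.078]
force: [-0.1, -0.3, 0.1]
width: 6.7
gripper_force: 58.5
```

{"name": "send_rows", "arguments": {"series": [[4,[0,0,0.3],[0,0,0]],[4,[0,0,0.7],[0,0,0]],[4,[0,0,0.8],[0,0,0]],[4,[0,0,0.7],[0,0,0.4]],[4,[0,0.6,0.1],[0,0,0.7]],[4,[0,0.7,0],[0,0,0.7]],[4,[0,0.7,0],[0,0,0.7]],[4,[0,0.7,0],[0,0,0.7]]]}}

```text
clock: 9.88
eef_pos: [436.1, -28.2, 188.5]
tool_rot: [-3.141, -0.0, -1.797]
force: [0.7, 0.1, -1.7]
width: 7.2
gripper_force: 58.7
```

{"name": "send_rows", "arguments": {"series": [[4,[0,0.7,0],[0,0,0.7]],[4,[0.05,0.7,0],[0,0,0.7]],[4,[0.1,0.7,0],[0,0,0.7]],[4,[0.1,0.5,0],[0,0,0.6]],[4,[0.15,0.2,0],[0,0,0]],[4,[0.1,0.1,0],[0,0,0]],[4,[0,0,0],[0,0,0]]]}}

```text
clock: 10.75
eef_pos: [466.9, 143.7, 188.1]
tool_rot: [3.141, -0.001, -1.565]
force: [0.5, -0.2, -1.0]
width: 7.4
gripper_force: 58.7
```

Run:
```python
from h import *
r=sensors.read_state(); print(r['eef_pos'],r['tool_rot'],r['force'],r['width'])
t=cam('top'); s=cam('side'); P=pts(t); S=pts(s)
for n,Q,d in(('t',P,t),('s',S,s)):
    h=d['img'].astype(int); e=r['eef_pos']
    m=(h.min(-1)>90)&(h.max(-1)-h.min(-1)<40)&(Q[...,2]>e[2]-45)&(Q[...,2]<e[2]-15)&(Q[...,0]>e[0]-20)&(Q[...,0]<e[0]+110)&(abs(Q[...,1]-e[1])<40)
    q=Q[m]; print(n,m.sum())
    if m.sum()>50:
        z=q[:,2]; print(np.percentile(q,[1,50,99],axis=0).round(1)); print(cv2.minAreaRect(q[q[:,0]>e[0]+12][:,:2].astype(np.float32)))
im=np.hstack([cv2.resize(t['img'][120:280,180:340],(400,400)),cv2.resize(s['img'][120:280,230:390],(400,400))])
cv2.imwrite('pics/over.png',im[...,::-1])
```

```text
[466.86653548 143.6794336  188.09533324] [ 3.14131521e+00 -7.31092001e-04 -1.56477429e+00] [ 0.48628554 -0.15737988 -0.95202254] 7.369738641346284
t 0
s 344
[[463.8 123.2 155.6]
 [506.7 138.5 162.6]
 [541.8 166.4 171.8]]
((510.9812927246094, 144.8041534423828), (44.41925811767578, 63.29792022705078), 88.79927825927734)
```

View pics/over.png

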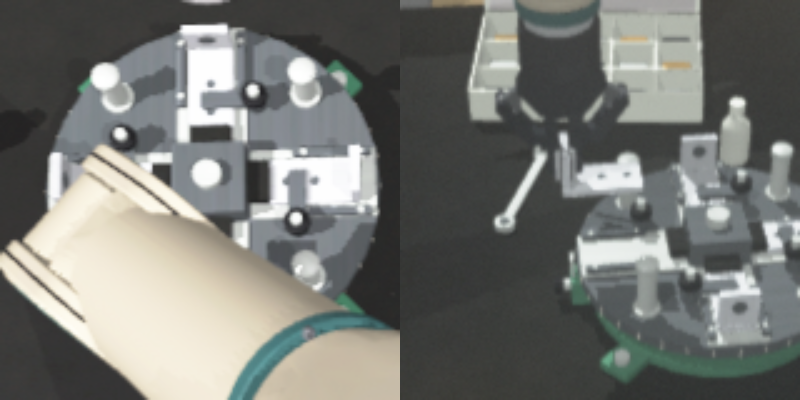

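The side crop shows the bracket held level with its nose towards the axis (nose at about (640,180)) and the open nest below at (625,250). The arm hides it in the top view. Now I'll measure the nest's centre line in the same side camera.

Run:
```python
from h import *
s=cam('side'); S=pts(s); h=s['img'].astype(int)
for lo,hi in((478,500),(500,520),(520,545)):
    m=(h.min(-1)>120)&(S[...,2]>55)&(S[...,2]<75)&(S[...,0]>lo)&(S[...,0]<hi)&(abs(S[...,1]-144)<45)
    q=S[m]; print(m.sum(),np.percentile(q[:,1],[2,50,98]).round(1),np.percentile(q[:,2],[5,50,95]).round(1))
# bracket pixel edges in the side view, base plate columns
v,u=np.where((h.min(-1)>90)&(S[...,2]>143)&(S[...,2]<173)&(abs(S[...,1]-144)<35)&(S[...,0]>485)&(S[...,0]<545))
q=S[v,u]; t=q[q[:,2]>158]; f=q[q[:,2]<158]
print('plate top y',np.percentile(t[:,1],[2,50,98]).round(1),'z',np.median(t[:,2]).round(1),'fit z~x,y',np.linalg.lstsq(np.c_[t[:,0]-510,t[:,1]-144,np.ones(len(t))],t[:,2],rcond=None)[0].round(3))
np.set_printoptions(suppress=True)
for x0 in(495,515,535):
    c=(abs(q[:,0]-x0)<6); print(x0,q[c][:,1].min().round(1),q[c][:,1].max().round(1))
print('nose x',np.percentile(S[(h.min(-1)>90)&(S[...,2]>150)&(S[...,2]<172)&(abs(S[...,1]-144)<35)&(S[...,0]>485)&(S[...,0]<570)][:,0],[99,100]))
for x0 in (490,510,530):
    m=(h.min(-1)>120)&(S[...,2]>55)&(S[...,2]<75)&(abs(S[...,0]-x0)<6)&(abs(S[...,1]-144)<50); y=S[m][:,1]; z=S[m][:,2]; o=np.argsort(y); print(x0,list(zip(y[o].round(0).astype(int),z[o].round(0).astype(int)))[::4])
```

```text
118 [112.2 147.1 174. ] [58.3 61.7 70. ]
88 [112.5 144.8 166.6] [58.9 61.9 68.1]
101 [114.4 149.3 169.8] [58.4 61.3 67.4]
plate top y [124.1 142.2 166.1] z 162.8 fit z~x,y [-3.000e-03  1.900e-02  1.627e+02]
495 122.5 170.6
515 123.8 165.8
535 123.9 168.8
nose x [541.87980149 542.66737703]
490 [(np.int64(97), np.int64(58)), (np.int64(116), np.int64(71)), (np.int64(119), np.int64(56)), (np.int64(132), np.int64(61)), (np.int64(135), np.int64(61)), (np.int64(138), np.int64(62)), (np.int64(143), np.int64(62)), (np.int64(145), np.int64(57)), (np.int64(149), np.int64(57)), (np.int64(153), np.int64(60)), (np.int64(155), np.int64(62)), (np.int64(160), np.int64(62)), (np.int64(164), np.int64(61)), (np.int64(167), np.int64(62)), (np.int64(172), np.int64(69)), (np.int64(190), np.int64(57))]
510 [(np.int64(112), np.int64(63)), (np.int64(117), np.int64(69)), (np.int64(129), np.int64(62)), (np.int64(133), np.int64(63)), (np.int64(137), np.int64(61)), (np.int64(140), np.int64(62)), (np.int64(145), np.int64(59)), (np.int64(147), np.int64(61)), (np.int64(151), np.int64(61)), (np.int64(155), np.int64(60)), (np.int64(160), np.int64(63)), (np.int64(161), np.int64(62)), (np.int64(166), np.int64(61))]
530 [(np.int64(112), np.int64(61)), (np.int64(116), np.int64(58)), (np.int64(121), np.int64(67)), (np.int64(129), np.int64(63)), (np.int64(136), np.int64(61)), (np.int64(139), np.int64(61)), (np.int64(144), np.int64(61)), (np.int64(145), np.int64(59)), (np.int64(149), np.int64(59)), (np.int64(154), np.int64(63)), (np.int64(158), np.int64(63)), (np.int64(162), np.int64(63)), (np.int64(167), np.int64(63)), (np.int64(170), np.int64(60))]
```

Rails at about y=118 and 171 put the nest centre at about 144. The bracket spans 124–166 (centre 145, width 42 against 40 expected) and is level, with its underside 33 mm below the TCP and nose 75.5 mm ahead. Next: move in and lower.

{"name": "send_rows", "arguments": {"series": [[4,[0.12,-0.01,-0.2],[0,0,-0.07]],[4,[0.12,0,-0.4],[0,0,0]],[4,[0,0,-0.4],[0,0,0]],[4,[0,0,-0.25],[0,0,0]],[4,[0,0,-0.12],[0,0,0]],[4,[0,0,-0.05],[0,0,0]],[4,[0,0,0],[0,0,0]]]}}

```text
clock: 11.78
eef_pos: [481.1, 144.2, 103.4]
tool_rot: [-3.141, 0.0, -1.569]
force: [-0.0, 0.2, -1.8]
width: 7.4
gripper_force: 58.6
```

{"name": "send_rows", "arguments": {"series": [[4,[0,-0.02,-0.06],[0,0,0]],[4,[0,0,-0.04],[0,0,0]],[4,[0,0,-0.02],[0,0,0]],[4,[0,0,0],[0,0,0]]]}}

```text
clock: 12.28
eef_pos: [480.8, 142.9, 95.9]
tool_rot: [3.141, -0.0, -1.569]
force: [0.2, 1.0, -0.9]
width: 6.9
gripper_force: 58.6
```

{"name": "send_rows", "arguments": {"series": [[4,[0,0,-0.01],[0,0,0]],[4,[0,0,-0.01],[0,0,0]],[4,[0,0,0],[0,0,0]],[4,[0,0,0],[0,0,0]]]}}

```text
clock: 12.78
eef_pos: [480.8, 142.9, 94.7]
tool_rot: [-3.142, 0.0, -1.569]
force: [-0.9, 0.1, -1.0]
width: 7.3
gripper_force: 58.6
```

Run:
```python
from h import *
r=sensors.read_state(); print(r['eef_pos'],r['force'],r['torque'])
s=cam('side'); S=pts(s); h=s['img'].astype(int)
q=S[(h.min(-1)>90)&(abs(S[...,1]-144)<32)&(S[...,0]>490)&(S[...,0]<570)&(S[...,2]>50)&(S[...,2]<85)]
t=q[q[:,2]>66]; print(len(t),np.percentile(t,[2,50,98],axis=0).round(1))
im=cv2.resize(s['img'][170:270,280:400],(780,600),interpolation=cv2.INTER_CUBIC)
cv2.imwrite('pics/nest.png',im[...,::-1])
```

```text
[480.84749191 142.92821834  94.72428132] [-0.85498016  0.12744995 -1.01691693] [-0.05909912  0.03611198 -0.00305921]
304 [[492.6 114.   66.3]
 [522.6 144.   69.6]
 [555.9 172.8  72.7]]
```

View pics/nest.png

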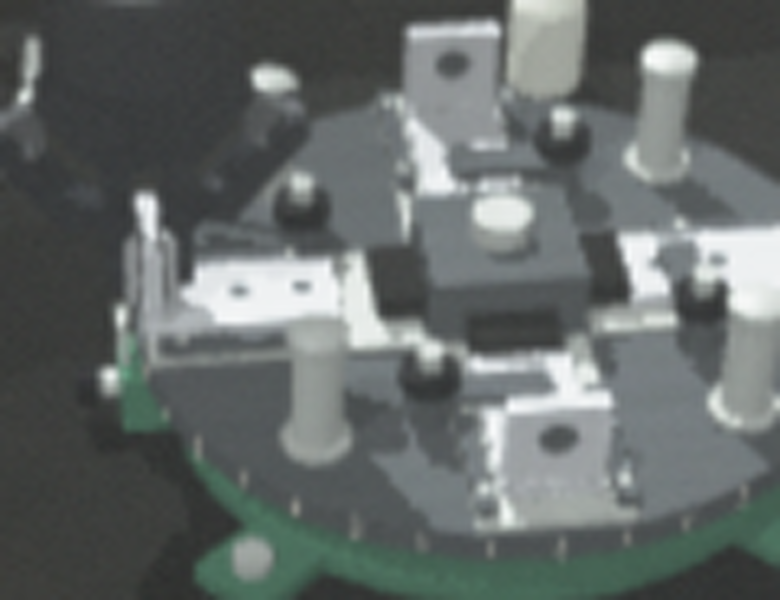

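The bracket sits between the rails, nose at about (340,285) in the crop and a gap of some 13 mm to the black pad at (395,280). I'll feel for the floor, then advance.

{"name": "send_rows", "arguments": {"series": [[4,[0,0,-0.01],[0,0,0]],[4,[0,0,0],[0,0,0]],[4,[0,0,0],[0,0,0]]]}}

```text
clock: 13.2
eef_pos: [480.9, 143.1, 94.4]
tool_rot: [-3.141, 0.0, -1.569]
force: [-1.8, -0.3, 5.4]
width: 7.3
gripper_force: 59.5
```

{"name": "send_rows", "arguments": {"series": [[4,[0,0,-0.01],[0,0,0]],[4,[0,0,0],[0,0,0]],[4,[0,0,0],[0,0,0]]]}}

```text
clock: 13.58
eef_pos: [480.9, 143.3, 94.4]
tool_rot: [-3.141, 0.0, -1.569]
force: [-2.1, 0.5, 11.4]
width: 6.9
gripper_force: 60.7
```

{"name": "send_rows", "arguments": {"series": [[4,[0,0,0.015],[0,0,0]],[4,[0.05,0,0],[0,0,0]],[4,[0.05,0,0],[0,0,0]],[4,[0.05,0,0],[0,0,0]],[4,[0.03,0,0],[0,0,0]],[4,[0,0,0],[0,0,0]],[4,[0,0,0],[0,0,0]]]}}

```text
clock: 14.45
eef_pos: [492.1, 142.9, 94.5]
tool_rot: [-3.141, 0.0, -1.569]
force: [0.3, 0.0, 3.7]
width: 7.2
gripper_force: 59.6
```

{"name": "send_rows", "arguments": {"series": [[4,[0.02,0,0],[0,0,0]],[4,[0.02,0,0],[0,0,0]],[4,[0,0,0],[0,0,0]],[4,[0,0,0],[0,0,0]]]}}

```text
clock: 14.95
eef_pos: [493.9, 142.9, 94.5]
tool_rot: [3.141, -0.0, -1.569]
force: [-1.2, 0.5, 4.9]
width: 7.4
gripper_force: 59.7
```

{"name": "send_rows", "arguments": {"series": [[4,[0.02,0,0],[0,0,0]],[4,[0.02,0,0],[0,0,0]],[4,[0,0,0],[0,0,0]],[4,[0,0,0],[0,0,0]]]}}

```text
clock: 15.45
eef_pos: [495.8, 142.9, 94.5]
tool_rot: [3.141, -0.0, -1.568]
force: [-1.8, -0.4, 6.0]
width: 7.0
gripper_force: 59.9
```

{"name": "send_rows", "arguments": {"series": [[4,[0.02,0,0],[0,0,0]],[4,[0.02,0,0],[0,0,0]],[4,[0,0,0],[0,0,0]],[4,[0,0,0],[0,0,0]]]}}

```text
clock: 15.95
eef_pos: [497.1, 143.0, 94.4]
tool_rot: [3.139, -0.001, -1.568]
force: [-5.5, -1.8, 8.7]
width: 7.0
gripper_force: 60.3
```

{"name": "send_rows", "arguments": {"series": [[4,[0.02,0,0],[0,0,0]],[4,[0.01,0,0],[0,0,0]],[4,[0,0,0],[0,0,0]],[4,[0,0,0],[0,0,0]]]}}

```text
clock: 16.45
eef_pos: [497.9, 142.9, 94.5]
tool_rot: [3.137, -0.001, -1.568]
force: [-7.4, 0.3, 11.6]
width: 6.9
gripper_force: 60.6
```

{"name": "send_rows", "arguments": {"series": [[4,[0.02,0,0.008],[0,0,0]],[4,[0.02,0,0],[0,0,0]],[4,[0,0,0],[0,0,0]],[4,[0,0,0],[0,0,0]]]}}

```text
clock: 16.95
eef_pos: [499.3, 142.9, 94.5]
tool_rot: [3.136, -0.002, -1.567]
force: [-9.5, 0.5, 9.8]
width: 7.4
gripper_force: 60.3
```

{"name": "send_rows", "arguments": {"series": [[4,[0.02,0,0.005],[0,0,0]],[4,[0.015,0,0.003],[0,0,0]],[4,[0,0,0],[0,0,0]],[4,[0,0,0],[0,0,0]],[4,[0,0,0],[0,0,0]],[4,[0,0,0],[0,0,0]],[4,[0,0,0],[0,0,0]],[4,[0,0,0],[0,0,0]]]}}

```text
clock: 17.95
eef_pos: [500.4, 142.8, 94.7]
tool_rot: [3.134, -0.002, -1.567]
force: [-11.8, 0.4, 8.9]
width: 7.2
gripper_force: 60.2
```

Run:
```python
from h import *
F=[];
for _ in range(4):
    s=cam('side'); r=sensors.read_state(); F.append(r['force'])
print(np.mean(F,0),r['eef_pos'],r['tool_rot'],r['gripper_force'],np.abs(r['qd']).max())
S=pts(s); h=s['img'].astype(int)
q=S[(h.min(-1)>90)&(abs(S[...,1]-144)<17)&(S[...,0]>510)&(S[...,0]<590)&(S[...,2]>64)&(S[...,2]<80)]
print(np.percentile(q,[1,50,99],axis=0).round(1),np.linalg.lstsq(np.c_[q[:,0]-535,q[:,1]-144,np.ones(len(q))],q[:,2],rcond=None)[0].round(3))
im=cv2.resize(s['img'][180:260,285:395],(780,567),interpolation=cv2.INTER_CUBIC)
cv2.imwrite('pics/final.png',im[...,::-1])
```

```text
[-11.05182844   0.32050687   8.51023656] [500.37704181 142.85069314  94.7409492 ] [ 3.13375031e+00 -2.14289778e-03 -1.56688424e+00] 60.224542021751404 0.002176084162982284
[[510.8 127.3  64.5]
 [546.3 142.4  69.5]
 [577.5 160.4  75.6]] [4.0000e-03 3.7000e-02 6.9478e+01]
```

View pics/final.png

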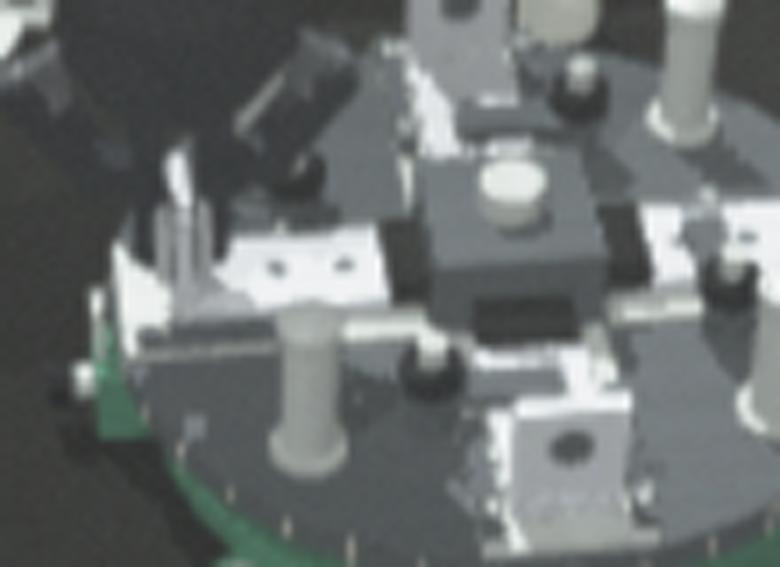

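The nose is flush against the pad at crop (385,260), with the bracket flat and square. The push is 11 N less about 1 N of floor friction, and the travel past first contact is about 5 mm, which agrees with about 10 N. Handing in.

```bash
python3 -c "
from h import *
print(ctrl.finish_job())"
```

```text
the job is handed in; nothing more can be done
None
```

The job is handed in at about 18 s: the table is turned one click, and the bracket lies flat in the nest at the pointer with its ear outward, gripped and pressed into the pad at about 10 N. The hand-in gave no verdict.

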